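Pop a fuel tin out of its dispenser and stop it on the chute

ROBOT

A 6-joint arm with a two-finger parallel gripper is mounted at the origin on the work surface. World frame = base frame: x ahead of the robot, y to its left, z up, the work surface at z = 0. Lengths are in m, angles in rad, forces in N, time in s.
With the tool pointing down it reaches from about 0.35 to 0.975 m from the base axis. Payload 17.4 kg.
Tool frame: the origin (TCP) lies on the centre line of the jaws, within the pads' length; the fingertips stand 25 mm ahead of it and the grasp point (between the pads) lies 6 mm ahead of it; z points along the fingers, y is the direction in which the jaws open and shut (so a half turn about z gives the same grasp; the last joint's range is limited). The gripper opens to 85 mm and grips with 20 to 120 N. Pads are 22 mm wide; open, the fingers measure 114 mm over their backs; the gripper's body (76 mm by 85 mm) begins 54 mm behind the grasp point. The pads swing forward as they close: fully open they stand 13 mm farther back than shut.
Start: joints at [-1.138, 0.116, 1.442, -0, 1.584, -0.038], TCP at [0.306, -0.602, 0.256] pointing down, gripper open.
Joint ranges: [-2.83, 2.83], [-0.83, 2.19], [0.07, 2.5], [-1.14, 4.28], [0.01, 3], [-2.97, 2.97]. Speed limits (rad/s): [1.89, 1.89, 2.22, 3.14, 3.14, 3.14].

INTERFACE

Orientations are given as a rotation vector (axis times angle).
In Python, from station import bot gives the robot as it stands.
- The arm moves only by the shell command python3 -m crank 'ROWS'. ROWS is JSON, a list of rows, each a list of 5 numbers: the shift along the tool's x, y, z in m, then the turn about the tool's z in degrees, then the closure, from 0 (fully open) to 1 (shut). In form: [[tx, ty, tz, yaw, jaw], ...]. A call has 1 to 12 rows; each row shifts and turns the commanded pose from where the row before left it, along the tool's axes as they then stand; what a row does not reach is not made up. A row lasts 1/12 s, in which the tool goes at most 41.7 mm and 7.16 degrees, less where a joint would pass 70% of its speed; a pose out of reach is approached as far as the arm can. A call with a gripper value outside its range is refused whole. The fingers move at their own pace and stop on an object; the grip force is fixed at half the most. Time passes only in rows, so rows that do not move let the fingers close. It gives the time, the measured TCP pose, the force and the opening at its end, in the units of the state.
- bot.sense(): the state, without advancing time (a new reading comes with each control period).
- bot.get_image(name): name is "scene" or "top" or "wrist"; returns (picture, depth): 384x512x3 uint8, blue, green, red; 384x512 float32, m along the optical axis (not along the pixel's ray), 0 where there is no reading.
- bot.get_calibration(name): a dict with "fx", "fy", "cx", "cy" (pixels), "k1" (the pictures are not rectified: a ray, as slopes to the right and down, at radius r is drawn at 1 + k1 r^2 times it, then the intrinsics apply), "world_to_cam" (4x4, takes a point from world to camera coordinates). Camera axes: x right, y up, looking along -z (the intrinsics and any distortion apply to the point x, -y, -z); pixel columns grow to the right and rows downward; lengths in m; the calibration is good to about 2 mm. A picture is of the moment at which its call begins: read the wrist's pose just before it. get_calibration takes no time and is no camera call; for the wrist camera it gives the pose at the moment of the call.
- bot.job_done(): hands the job in, once; it reports no verdict.
The state is a dict: "t": time; "joint_positions": joint angles; "dq": joint speeds; "tau": joint torques, N m; "position": TCP position; "eef_rot": TCP orientation; "ft_force": force on the tool from outside, world axes, zero at the start; "ft_torque": the same for the moment, N m; "grip_width": finger opening in m.
Only numpy, scipy, OpenCV 4.12 (cv2) and the standard library are available. Lean on these libraries where they do the work, as an engineer would, in place of code of your own. Each camera call takes 0.05 s, during which the arm holds its last target.

TASK

A tin of chafing fuel sits in the pocket at the top of the small steel dispenser. Without touching the tin first, push the square press plate beside the chute all the way down with one fingertip so that the tin pops out, and stop the tin with the other finger while it is still on the chute, before it slides off the open low end. Do not pinch or lift anything or disturb the jar, cup and can; the program finishes while still holding: one finger keeping the plate down, the tin standing at rest on the chute against the other.

Things in the scene. Friction and masses are not known exactly. Their poses are not given: they have to be found in the camera images.
- dispenser: Steel tin dispenser, fixed to the table, placed and turned differently each time. Origin: on the table right below the flap's hinge (top of the chute). Its +x points to the closed pocket, -x down the chute to the open low end (towards the robot at yaw 0), +y to the side with the press plate, z up.
- pocket (a point): Middle of the pocket floor, 90 mm high, at x = +31 mm of the dispenser: a level flap 60 mm square, hinged at x = 0, with cheeks and back wall 20 mm above it. Pressing the plate tips its back up evenly with the travel, to 26 degrees when fully down. From about a third of the travel the tin slides off, down the chute and out of the open end in under a second unless stopped.
- chute_end (a point): Middle of the chute's open low edge, at x = -125 mm of the dispenser, 44 mm high. The straight smooth chute falls 20 degrees towards it from x = 0 (90 mm high): floor height = 90 mm + 0.364 x. 60 mm wide inside; side walls 3 mm thick, about 19 mm above the floor. At x = -75 mm the floor is 63 mm and the wall tops 82 mm above the table.
- key_top (a point): Centre of the top of the press plate: flat aluminium square 40 x 40 mm, 8 mm thick, at x = -75 mm, y = +58 mm of the dispenser, 5 mm from the chute's outside; 87 mm above the table when up, 75 mm when down. The middle of the chute lies 58 mm from its centre across the chute; a fingertip 75 mm high there is 12 mm above the floor.
- key (a joint): Travel of the press plate (m), straight down: 0 = up, 0.012 = fully down at its stop. A spring pushes it back up: 1.2 N at the start, 6 N when fully down, and 1 to 2 N more while the tin is still on the flap.
- tin_center (a point): Centre (half-way up) of the fuel tin, a loose upright aluminium tin with a paper band, 56 mm across, 36 mm high, about 0.11 kg. It starts in the pocket, about x = +31 mm, y = 0, height 108 mm in the dispenser's frame. On the chute it stands tilted by the slope, its base on the floor, 2 mm clear of each side wall.
- jar: Bystander: glass jar with a steel cap, 68 mm across, 95 mm high; origin under its base. To be left alone.
- cup: Bystander: open steel cup, 72 mm across the rim, 85 mm high; origin under its base. To be left alone.
- can: Bystander: food can, 66 mm across, 80 mm high; origin under its base. To be left alone.
Things that resemble listed ones, but are neither listed nor needed, are in the scene too. Of the things that look like the part that bears tin_center, the middle-sized one is meant.

How it is judged:
By the outcome, as a careful person would: the job done as asked, in the order asked, and still so for the second after the job is handed in, while the arm keeps its last pose, push and grip.
It also fails if it takes over 32 s, if anything falls off the work surface, if the arm or the gripper's body presses on something with over 40 N, if the wrist force passes 120 N, or if a joint passes its speed limit or range.

## Working session

There is one attempt and no reset: what is moved stays moved. The work goes in short steps, Python scripts to look and compute and a shell command to move; the robot and the scene stay as the last step left them, time stands still between calls to the robot, and variables do not carry over. Pictures are saved under pics/ and viewed, and the job is handed in when it is done.

```bash
mkdir -p pics; ls; python3 - <<'E'
from station import bot
import cv2,numpy as np
s=bot.sense();print(s)
for n in("scene","top"):
    im,d=bot.get_image(n);cv2.imwrite(f"pics/{n}0.png",im);np.save(f"{n}0.npy",d);
    c=bot.get_calibration(n);print(n,c)
E
```

```text
pics
{'t': 0.0, 'joint_positions': array([-1.13781341e+00,  1.16496185e-01,  1.44223428e+00,  3.67068478e-06,
        1.58397938e+00, -3.78304022e-02]), 'dq': array([-0.00096053,  0.00010719,  0.00092859, -0.00055582, -0.00042893,
        0.00145394]), 'tau': array([-2.79281821e-04, -7.31983280e+01, -6.32491136e+01,  2.52470608e-05,
        6.32462616e-03,  1.25809055e-05]), 'position': array([ 0.30610155, -0.60144141,  0.25557451]), 'eef_rot': array([-3.05388020e+00, -7.32484594e-01,  3.38701264e-04]), 'ft_force': array([ 0.04766049, -0.20240271,  0.37946269]), 'ft_torque': array([-0.01552226, -0.00825738,  0.05236861]), 'grip_width': 0.08544502875746528}
scene {'fx': 442.5146788592888, 'fy': 442.5146788592888, 'cx': 255.95794341378854, 'cy': 193.15119274657397, 'k1': -0.14500295111866324, 'world_to_cam': array([[ 0.59071295,  0.80675398,  0.01436051, -0.35983025],
       [-0.45548289,  0.31871257,  0.83123861,  0.18822352],
       [ 0.66602819, -0.49756438,  0.55573028, -1.5862227 ],
       [ 0.        ,  0.        ,  0.        ,  1.        ]])}
top {'fx': 386.4799880593291, 'fy': 386.4799880593291, 'cx': 246.08401242051644, 'cy': 195.0931687335041, 'k1': -0.030256478505107726, 'world_to_cam': array([[-0.02819171, -0.99959861, -0.00280172,  0.02144137],
       [ 0.9885501 , -0.02829554,  0.14821629, -0.59051774],
       [-0.14823608,  0.00140883,  0.988951  , -1.04726307],
       [ 0.        ,  0.        ,  0.        ,  1.        ]])}
```

View pics/scene0.png

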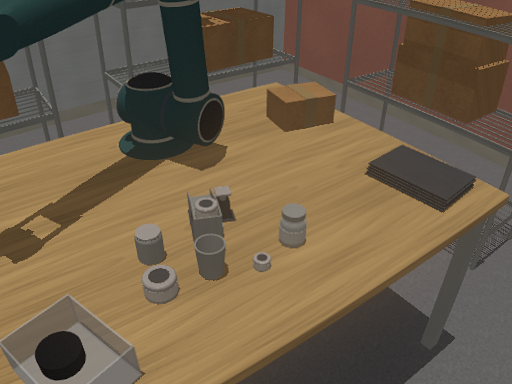

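View pics/top0.png

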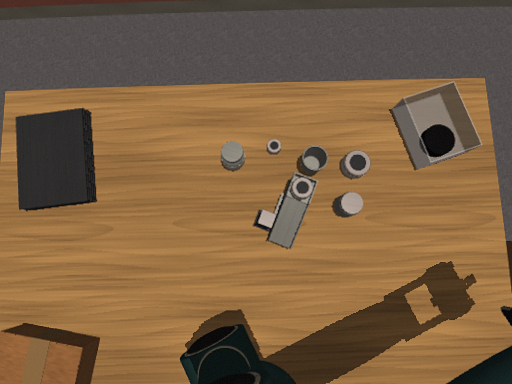

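Candidates for the tin in the top view are the one in the pocket (302,188), a small one at (274,146) and a large one at (355,164). The middle-sized one is in the pocket, so I choose that. The plate is at (265,218) and the chute end at about (280,245). The jar is at (232,155), the cup at (314,158) and the can at (348,204). Next I check the choice in a close crop and measure.

```bash
cat > h.py <<'E'
import numpy as np,cv2
def pts(uv,c,z=None,depth=None):
    uv=np.asarray(uv,float).reshape(-1,2)
    K=np.array([[c['fx'],0,c['cx']],[0,c['fy'],c['cy']],[0,0,1]])
    n=cv2.undistortPoints(uv.reshape(-1,1,2),K,np.array([c['k1'],0,0,0,0.])).reshape(-1,2)
    W=np.asarray(c['world_to_cam']);R=W[:3,:3];t=W[:3,3];o=-R.T@t
    d=np.c_[n[:,0],-n[:,1],-np.ones(len(n))]@R
    s=(np.asarray(z)-o[2])/d[:,2] if z is not None else np.asarray(depth)
    return o+d*np.asarray(s).reshape(-1,1)
def proj(P,c):
    P=np.asarray(P,float).reshape(-1,3);W=np.asarray(c['world_to_cam'])
    q=P@W[:3,:3].T+W[:3,3];x=q[:,0]/-q[:,2];y=-q[:,1]/-q[:,2];f=1+c['k1']*(x*x+y*y)
    return np.c_[c['fx']*x*f+c['cx'],c['fy']*y*f+c['cy']]
E
python3 - <<'E'
import cv2,numpy as np
from station import bot
from h import *
im=cv2.imread('pics/top0.png');cv2.imwrite('pics/topc.png',cv2.resize(im[130:260,210:380],None,fx=4.5,fy=4.5,interpolation=cv2.INTER_CUBIC))
im2=cv2.imread('pics/scene0.png');cv2.imwrite('pics/scenec.png',cv2.resize(im2[170:310,120:320],None,fx=4,fy=4,interpolation=cv2.INTER_CUBIC))
d=np.load('top0.npy');c=bot.get_calibration('top')
v,u=np.mgrid[165:255,245:325];uv=np.c_[u.ravel(),v.ravel()]
P=pts(uv,c,depth=d[v,u].ravel())
m=(P[:,2]>.03)
np.set_printoptions(precision=4,suppress=True)
Z=P[:,2].reshape(u.shape)
for r in range(0,90,4): print(165+r,(Z[r,::4]*1000).astype(int))
E
```

```text
165 [ 3 -3  0  5  0  0  0  1  3  1 -1  0  0  0  6 82  5  2  8 42]
169 [ 0  1  0  3  1  1 -2  1  2  0  1  0  0  3  0 42 72 84 86 -1]
173 [  0  -1   0   2   0   1   2   2  -1  -3   5   1   3 109  -3   1  15  24
   0   2]
177 [  0   6   0   0   0   0   3   2   0   1  -2  -2 107  89  91 106 109   0
   2   0]
181 [ -3   1   3  -1   0   0   1   3   2  -2   1  -6  90 124 127 126 128  96
 110   2]
185 [  0  -2  -1  -1   1   0   1   3   0   4  -2  38 127 125 126 126 125  90
   0   0]
189 [   0    0    0    0 1123    4   -3    2    0   -1    1  112  126  126
  128  126  124   83    0    1]
193 [  2  -2   0   0   0  -3   4   1  -1   0   2  89 115 128 125 125 126 109
   2  -1]
197 [  2  -2   0   2   1  -1   0  -1   2  39  69  86  89 119 127 124  89  -2
   0  -1]
201 [  0   1   0   0   1   2  -2   0   2  37 102  91  86  91  90  89  94   2
  -2   1]
205 [ 0  0  1  2  1 -1  2  0  0  6 82 80 82 88 86 86 -2 -1  0  3]
209 [ 3  0  0  2  0 -2  0  0 33 97 76 79 82 84 85 86  0  0  1  0]
213 [ -2   0   0   2   7  88  91   1  37  76  75  78  79  76  77 101   3   4
   1   1]
217 [-2 -1 -3  4 88 89 90 87  4 70 69 72 74 77 74  4  4  1  0  0]
221 [ 0  0  0  5 89 87 87 84 83 66 70 66 69 73 82  0 -1 -1 -2 -2]
225 [ 0 -3  0  0 26 88 88  1 62 62 65 64 66 68 89  0  0  1  0  4]
229 [ 0  1  0  1  5  1  6 75 59 58 56 60 62 65  0  2 -3  0 -2  1]
233 [ 4  0 -1  0  3  1 -2 50 55 55 55 56 57 77 -1 -2 -3  0  2 -1]
237 [ 0  1  0 -1  2  1  5 49 47 49 52 54 56  4  0  0 -1  0  2  0]
241 [   1   -1    1   -2    0    0    1   38   47   47   50   50   62   -3
    0    2    2    1   -1 1123]
245 [-3 -2  0 -1  3  0  0  0  2  3 47 50 -1  0  0  2  1  4  1  0]
249 [ 3  2 -4  0 -1  0  0 -1  3  2  1  3 -2 -1  3 -2  3  0  2 -2]
253 [ 4  0 -2  0  0  4 -1  0  0  0  4  1  0  2  0 -3  1 -3 -2  0]
```

View pics/topc.png

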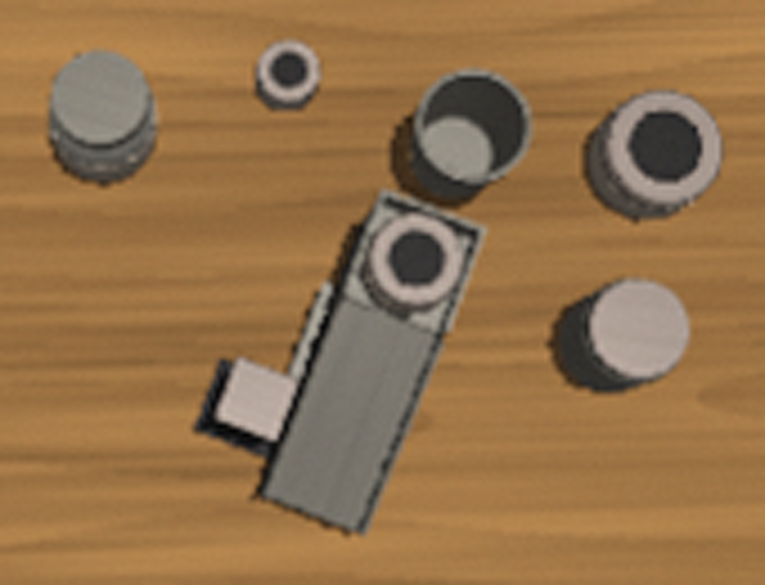

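View pics/scenec.png

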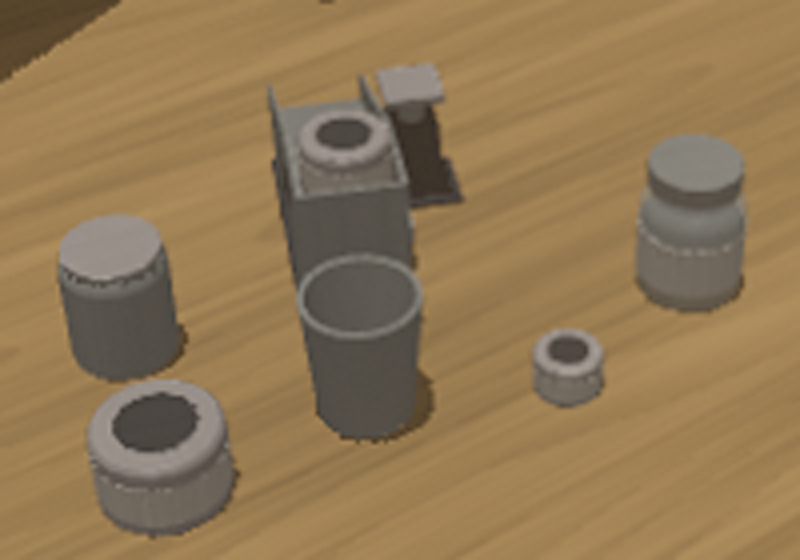

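The crop confirms the middle-sized tin is in the pocket, with the large one at the right and the small one behind. Now the pose fit.

```bash
python3 - <<'E'
import cv2,numpy as np
from station import bot
from h import *
np.set_printoptions(precision=4,suppress=True)
c=bot.get_calibration('top');cs=bot.get_calibration('scene')
C=lambda x,y:(210+(x+.5)/4.5-.5,130+(y+.5)/4.5-.5)
# picks in crop
key=pts([C(*p) for p in [(238,358),(299,380),(276,441),(215,413)]],c,z=.087)
tin=pts([C(414,262)],c,z=.126)[0]
end=pts([C(*p) for p in [(262,494),(362,532)]],c,z=.047)
hinge=pts([C(345,293),C(440,333)],c,z=.09)
back=pts([C(384,192),C(484,231)],c,z=.11)
for n,a in(('key',key),('end',end),('hinge',hinge),('back',back)):
  print(n,a.mean(0),np.linalg.norm(np.diff(a,axis=0),axis=1))
print('tin',tin)
im=cv2.imread('pics/top0.png');d=np.load('top0.npy')
v,u=np.mgrid[165:255,245:325];uv=np.c_[u.ravel(),v.ravel()]
P=pts(uv,c,depth=d[v,u].ravel())
b=im[v,u].reshape(-1,3).astype(int)
k=(u.ravel()<276)&(v.ravel()>205)&(v.ravel()<232)&(P[:,2]>.078)&(P[:,2]<.098)&(b.min(1)>130)
kc=pts([uv[k].mean(0)],c,z=.087)[0];r=cv2.minAreaRect(uv[k].astype(np.float32));print('keymask',k.sum(),kc,r)
t=(P[:,2]>.119)&(P[:,2]<.135)&(v.ravel()<205)
(tc,tr)=cv2.minEnclosingCircle(uv[t].astype(np.float32));print('tinmask',t.sum(),pts([uv[t].mean(0)],c,z=.126),pts([tc],c,z=.126),tr)
# scene view
S=lambda x,y:(120+(x+.5)/4-.5,170+(y+.5)/4-.5)
print('scene tin',pts([S(344,134)],cs,z=.126),'key',pts([S(*p) for p in [(377,69),(434,65),(444,94),(387,102)]],cs,z=.087).mean(0))
# fit
L=np.array([[-.075,.058],[.031,0],[-.125,0],[0,0],[.063,0]])
G=np.array([key.mean(0)[:2],tin[:2],end.mean(0)[:2],hinge.mean(0)[:2],back.mean(0)[:2]])
lm=L.mean(0);gm=G.mean(0);A=L-lm;B=G-gm
th=np.arctan2((A[:,0]*B[:,1]-A[:,1]*B[:,0]).sum(),(A*B).sum())
R=np.array([[np.cos(th),-np.sin(th)],[np.sin(th),np.cos(th)]])
o=gm-R@lm;print('yaw',np.degrees(th),'o',o);print('res mm',1000*(G-(L@R.T+o)))
def Lw(x,y,z): return [*(R@[x,y]+o),z]
for n,q in(('topo',(c,'pics/top0.png')),('scneo',(cs,'pics/scene0.png'))):
  I=cv2.imread(q[1])
  I=cv2.resize(I,None,fx=3,fy=3)
  for l in [[(-.095,.038,.087),(-.055,.038,.087),(-.055,.078,.087),(-.095,.078,.087)],[(-.125,.033,.063),(0,.033,.109),(.063,.033,.11),(.063,-.033,.11),(0,-.033,.109),(-.125,-.033,.063)],[(.031+.028*np.cos(a),.028*np.sin(a),.126) for a in np.linspace(0,6.28,20)]]:
    p=proj([Lw(*x) for x in l],q[0]);cv2.polylines(I,[np.round((p+.5)*3-.5).astype(int)],True,(0,0,255),1)
  I=I[400:780,640:1140] if n=='topo' else I[500:930,360:960]
  cv2.imwrite(f'pics/{n}.png',I)
E
```

```text
key [ 0.5205 -0.049   0.087 ] [0.0387 0.0391 0.0399]
end [ 0.4523 -0.0823  0.047 ] [0.0655]
hinge [ 0.569  -0.1319  0.09  ] [0.0615]
back [ 0.6263 -0.1567  0.11  ] [0.0634]
tin [ 0.5936 -0.141   0.126 ]
keymask 191 [ 0.5196 -0.0487  0.087 ] ((266.62066650390625, 218.44825744628906), (13.741456031799316, 13.741456031799316), 21.801406860351562)
tinmask 351 [[ 0.5937 -0.1426  0.126 ]] [[ 0.5938 -0.1427  0.126 ]] 10.613409042358398
scene tin [[ 0.5965 -0.1411  0.126 ]] key [ 0.5215 -0.0477  0.087 ]
yaw -22.862958551784526 o [ 0.5674 -0.1311]
res mm [[-0.2715 -0.4391]
 [-2.2947  2.1186]
 [ 0.0538  0.2427]
 [ 1.6038 -0.7609]
 [ 0.9086 -1.1614]]
```

```bash
python3 -c "
import cv2,numpy as np
a=cv2.imread('pics/topo.png');b=cv2.imread('pics/scneo.png')
h=max(a.shape[0],b.shape[0]);p=lambda i:np.pad(i,((0,h-i.shape[0]),(0,0),(0,0)))
cv2.imwrite('pics/both.png',cv2.resize(np.hstack([p(a),p(b)[:,:300]]),(800,430)))"
```

```text
(no output)
```

View pics/both.png

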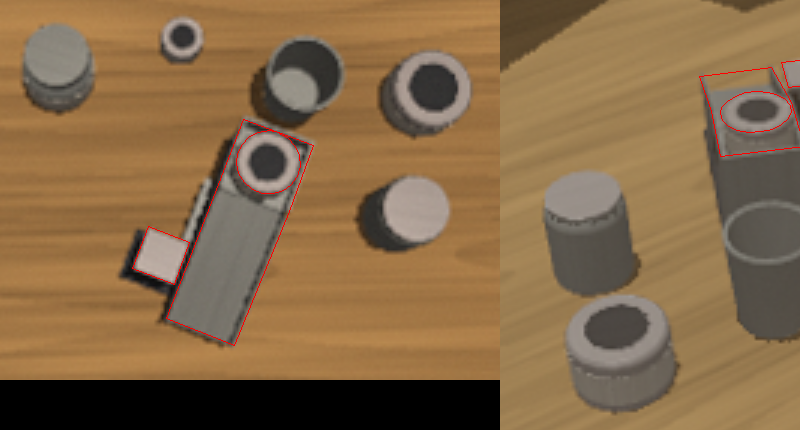

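The fit is good: yaw is about -22.9°, the origin is (0.567,-0.131), and residuals are about 2 mm or less. The plan is tool x along dispenser +x and the jaw at about 44 mm. One finger goes over the plate and the other over the chute middle, at dispenser x ≈ -82 mm. I turn first.

```bash
python3 -m crank '[[0,0,0,7,0.48],[0,0,0,7,0.48],[0,0,0,7,0.48],[0,0,0,7,0.48],[0,0,0,7,0.48],[0,0,0,7,0.48],[0,0,0,7,0.48]]'
cat > rel.py <<'E'
import numpy as np,sys
from station import bot
from scipy.spatial.transform import Rotation as Ro
th=np.radians(-22.9);R=np.array([[np.cos(th),-np.sin(th)],[np.sin(th),np.cos(th)]]);o=np.array([.5672,-.1308])
s=bot.sense();T=Ro.from_rotvec(s['eef_rot']).as_matrix()
def rel(x=-.082,y=.029,z=None):
    tgt=np.array([*(R@[x,y]+o),s['position'][2] if z is None else z])
    return T.T@(tgt-s['position'])
if __name__=='__main__':
    np.set_printoptions(precision=4,suppress=True)
    print('t',s['t'],'pos',s['position'],'disp',R.T@(s['position'][:2]-o),'w',s['grip_width'],'F',s['ft_force'],'q',s['joint_positions'])
    print('toolx deg',np.degrees(np.arctan2(T[1,0],T[0,0])),'z',T[:,2],'need tool shift',rel())
E
python3 rel.py
```

```text
t: 0.68
position: [0.3061, -0.6015, 0.2559]
eef_rot: [-3.081, 0.609, 0.001]
ft_force: [-0.3, 0.2, -1.2]
grip_width: 0.0447
t 0.6833 pos [ 0.3061 -0.6015  0.2559] disp [-0.0573 -0.5352] w 0.04467473404179404 F [-0.3219  0.2345 -1.2006] q [-1.1378  0.1163  1.442  -0.      1.584   0.8235]
toolx deg -22.373948407782322 z [-0.0003  0.0006 -1.    ] need tool shift [-0.0195 -0.5644  0.0003]
```

```bash
python3 -m crank '[[-0.002,-0.035,0,0.5,0.48],[-0.002,-0.035,0,0,0.48],[-0.002,-0.035,0,0,0.48],[-0.002,-0.035,0,0,0.48],[-0.002,-0.035,0,0,0.48],[-0.002,-0.035,0,0,0.48],[-0.002,-0.035,0,0,0.48],[-0.002,-0.035,0,0,0.48]]'
python3 rel.py
python3 -m crank '[[0,-0.034,0,0,0.48],[0,-0.034,0,0,0.48],[0,-0.034,0,0,0.48],[0,-0.034,0,0,0.48],[0,-0.034,0,0,0.48],[0,-0.034,0,0,0.48],[0,-0.034,0,0,0.48],[0,-0.034,0,0,0.48],[0,0,0,0,0.48]]'
python3 rel.py
python3 - <<'E'
from station import bot
import cv2
c=bot.get_calibration('wrist')
im,d=bot.get_image('wrist');cv2.imwrite('pics/w1.png',im)
import numpy as np;np.save('w1.npy',d);np.save('w1c.npy',c,allow_pickle=True)
E
```

```text
t: 1.35
position: [0.3985, -0.335, 0.256]
eef_rot: [-3.081, 0.614, 0.0]
ft_force: [0.8, -0.0, 0.7]
grip_width: 0.0446
t 1.35 pos [ 0.3985 -0.335   0.256 ] disp [-0.076  -0.2538] w 0.044646643730621306 F [ 0.7777 -0.0178  0.7305] q [-0.7482 -0.2242  1.7687  0.      1.5974  1.216 ]
toolx deg -22.538771647475336 z [-0.0002  0.0002 -1.    ] need tool shift [-0.0042 -0.2828  0.    ]
t: 2.1
position: [0.5037, -0.0812, 0.2559]
eef_rot: [-3.081, 0.608, 0.001]
ft_force: [1.0, -0.9, -0.1]
grip_width: 0.0443
t 2.1 pos [ 0.5037 -0.0812  0.2559] disp [-0.0778  0.021 ] w 0.044293970623278583 F [ 1.0197 -0.8679 -0.0993] q [-0.2105 -0.2479  1.7884  0.0013  1.6015  1.7499]
toolx deg -22.321317193001647 z [-0.0002  0.0013 -1.    ] need tool shift [-0.0042 -0.0081  0.    ]
```

View pics/w1.png

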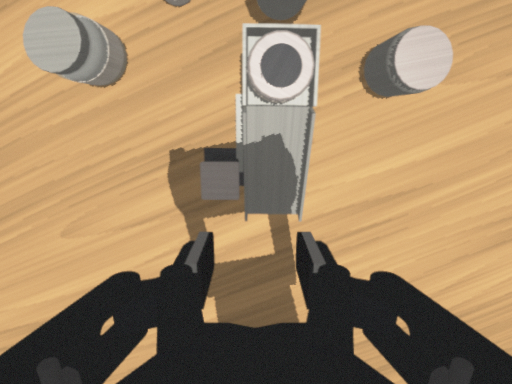

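The wrist view shows the dispenser square to the tool: plate at about (220,180), chute from (272,105) to (272,215), tin at (281,65), and the fingertips at about (205,236) and (303,236). I cross-check the plate and chute from here, and the fingertip positions.

```bash
python3 - <<'E'
import numpy as np,cv2
from h import *
from rel import R,o,T,s
np.set_printoptions(precision=1,suppress=True)
c=np.load('w1c.npy',allow_pickle=True).item();d=np.load('w1.npy')
D=lambda P:1000*np.c_[(P[:,:2]-o)@R,P[:,2]]
print('key',D(pts([(201,161),(239,161),(239,199),(201,199)],c,z=.087)))
print('end',D(pts([(246,213),(299,213)],c,z=.045)),'hinge',D(pts([(246,105),(313,107)],c,z=.105)),'back',D(pts([(244,26),(319,26)],c,z=.11)),'tin',D(pts([(281,65)],c,z=.126)))
v,u=np.mgrid[225:300,170:345];P=pts(np.c_[u.ravel(),v.ravel()],c,depth=d[v,u].ravel())
q=1000*(P-s['position'])@T  # tool frame
m=(P[:,2]>.16)&(d[v,u].ravel()>0.02)
q=q[m]
for sg in(-1,1):
  a=q[q[:,1]*sg>0];print(sg,len(a),'z max',np.percentile(a[:,2],[50,90,98,100]))
  b=a[a[:,2]>np.percentile(a[:,2],98)-6];print(' tip xyz lo/hi',np.percentile(b,[2,98],axis=0))
E
```

```text
key [[-53.5  75.1  87. ]
 [-53.1  36.7  87. ]
 [-93.1  36.9  87. ]
 [-93.6  76.7  87. ]]
end [[-123.3   30.8   45. ]
 [-122.7  -33.7   45. ]] hinge [[  0.7  29.2 105. ]
 [ -0.2 -31.3 105. ]] back [[ 64.9  31.  110. ]
 [ 66.1 -31.9 110. ]] tin [[ 31.7   0.5 126. ]]
-1 2390 z max [-12.4  12.2  19.4  23.9]
 tip xyz lo/hi [[ -8.8 -34.9  13.5]
 [ 11.9 -23.5  23.4]]
1 2561 z max [-13.1  11.9  19.3  23.6]
 tip xyz lo/hi [[-9.  20.7 13.4]
 [11.9 32.5 23.1]]
```

The wrist view agrees with the fit to about 1.5 mm, and the finger centres stand about ±29 mm apart with tips roughly 22 mm ahead of the TCP. I align, then descend to just above the plate.

```bash
python3 -m crank '[[-0.0035,-0.0075,0.02,0.5,0.48],[0,0,0.03,0,0.48],[0,0,0.03,0,0.48],[0,0,0.03,0,0.48],[0,0,0.01,0,0.48],[0,0,0,0,0.48],[0,0,0,0,0.48]]'
python3 rel.py
python3 - <<'E'
from station import bot
import cv2
im,d=bot.get_image('wrist');cv2.imwrite('pics/w2.png',im)
im,d=bot.get_image('scene');cv2.imwrite('pics/s2.png',cv2.resize(im[150:280,120:320],None,fx=4,fy=4))
E
```

```text
t: 2.73
position: [0.5023, -0.0777, 0.1373]
eef_rot: [3.078, -0.628, 0.0]
ft_force: [-0.3, 0.7, 1.2]
grip_width: 0.0443
t 2.7333 pos [ 0.5023 -0.0777  0.1373] disp [-0.0804  0.0237] w 0.04427397090713917 F [-0.2736  0.724   1.1501] q [-0.2036 -0.196   1.9391 -0.0001  1.3984  1.7696]
toolx deg -23.055439852581667 z [ 0.0001 -0.0001 -1.    ] need tool shift [-0.0016 -0.0053 -0.    ]
```

View pics/w2.png

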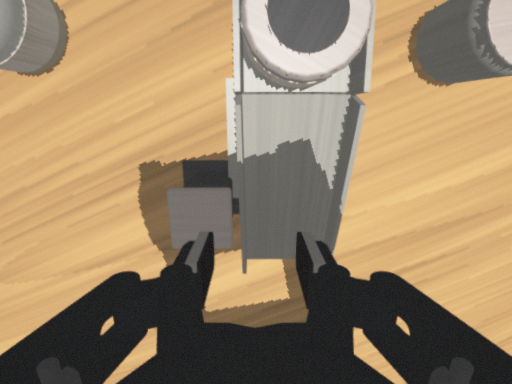

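View pics/s2.png

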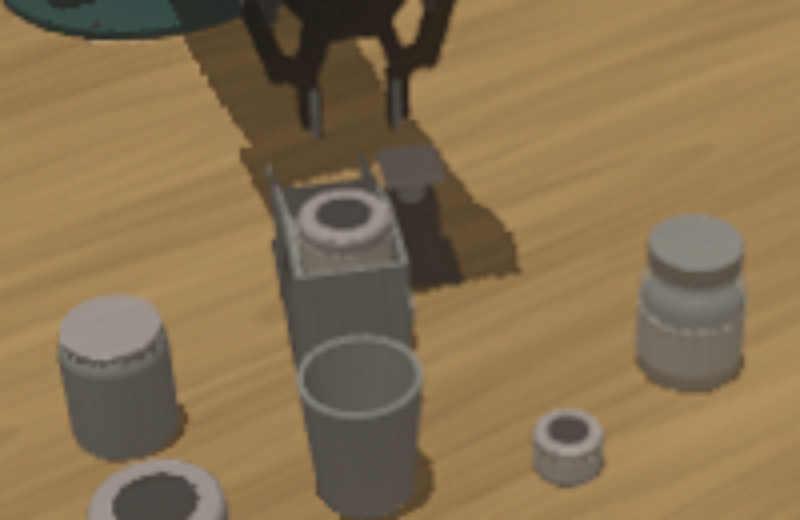

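Still 5 mm short across. I correct that and come to just above the plate.

```bash
python3 -m crank '[[0,-0.005,0,0,0.48],[0,0,0,0,0.48],[0,0,0.01,0,0.48],[0,0,0.01,0,0.48],[0,0,0,0,0.48]]'
python3 rel.py
python3 - <<'E'
from station import bot
import cv2
im,d=bot.get_image('wrist');cv2.imwrite('pics/w3.png',im)
im,d=bot.get_image('scene');cv2.imwrite('pics/s3.png',cv2.resize(im[150:280,120:320],None,fx=4,fy=4))
E
```

```text
t: 3.25
position: [0.5032, -0.0724, 0.1137]
eef_rot: [3.078, -0.627, -0.005]
ft_force: [-0.4, 0.2, -0.4]
grip_width: 0.0445
t 3.25 pos [ 0.5032 -0.0724  0.1137] disp [-0.0817  0.0289] w 0.04450212906863831 F [-0.4457  0.1908 -0.4419] q [-0.193  -0.1752  1.961  -0.      1.3587  1.7795]
toolx deg -23.016022097819928 z [-0.0028  0.0005 -1.    ] need tool shift [-0.0003 -0.0001  0.    ]
```

View pics/w3.png

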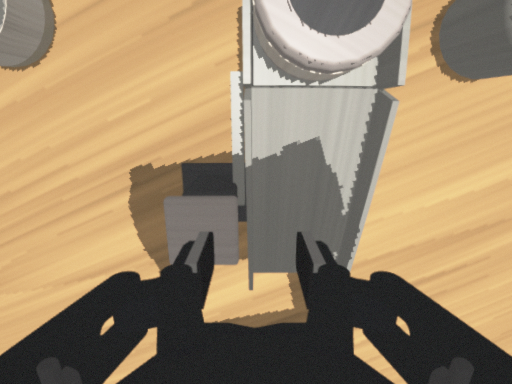

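View pics/s3.png

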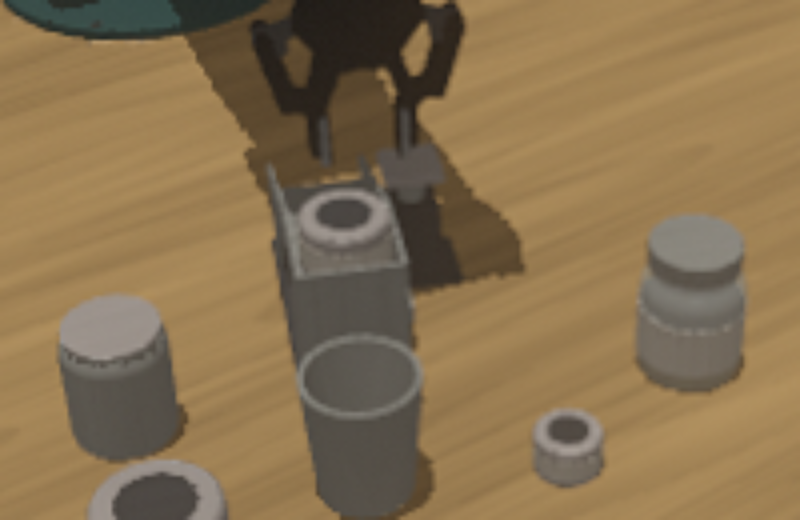

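In both views one finger is over the plate (205,240) and the other is inside the chute (305,240). I touch down gently.

```bash
python3 -m crank '[[0,0,0.003,0,0.48],[0,0,0.002,0,0.48],[0,0,0,0,0.48]]'; python3 -m crank '[[0,0,0.002,0,0.48],[0,0,0,0,0.48]]'
```

```text
t: 3.6
position: [0.5041, -0.0726, 0.111]
eef_rot: [3.078, -0.627, -0.0]
ft_force: [-0.1, 0.8, 0.3]
grip_width: 0.0445
t: 3.77
position: [0.5043, -0.0726, 0.1093]
eef_rot: [-3.078, 0.627, -0.001]
ft_force: [0.0, 0.4, 1.9]
grip_width: 0.0445
```

Contact comes at a TCP height of about 0.1095, at 1.9 N. Now I press through.

```bash
python3 -m crank '[[0,0,0.003,0,0.48],[0,0,0.003,0,0.48],[0,0,0.003,0,0.48],[0,0,0.002,0,0.48],[0,0,0,0,0.48]]'; python3 -m crank '[[0,0,0.001,0,0.48],[0,0,0,0,0.48],[0,0,0,0,0.48]]'
```

```text
t: 4.18
position: [0.5044, -0.0726, 0.0982]
eef_rot: [-3.078, 0.627, -0.001]
ft_force: [0.5, 0.1, 5.8]
grip_width: 0.0445
t: 4.43
position: [0.5044, -0.0726, 0.0978]
eef_rot: [-3.078, 0.627, -0.001]
ft_force: [-1.9, 0.4, 10.1]
grip_width: 0.0448
```

```bash
python3 -m crank '[[0,0,0.001,0,0.48],[0,0,0,0,0.48],[0,0,0,0,0.48],[0,0,0,0,0.48]]'
python3 rel.py
python3 - <<'E'
from station import bot
import cv2
im,d=bot.get_image('wrist');cv2.imwrite('pics/w4.png',im)
im,d=bot.get_image('scene');cv2.imwrite('pics/s4.png',cv2.resize(im[150:280,120:320],None,fx=4,fy=4))
im,d=bot.get_image('top');cv2.imwrite('pics/t4.png',cv2.resize(im[130:260,210:380],None,fx=4.5,fy=4.5))
E
```

```text
t: 4.77
position: [0.5045, -0.0726, 0.0977]
eef_rot: [-3.078, 0.627, -0.002]
ft_force: [-8.6, 0.9, 19.1]
grip_width: 0.0445
t 4.7667 pos [ 0.5045 -0.0726  0.0977] disp [-0.0804  0.0292] w 0.044525484620329035 F [-8.5863  0.9202 19.1072] q [-0.193  -0.1604  1.9755  0.0002  1.3253  1.7795]
toolx deg -23.02011418032434 z [ 0.0012 -0.     -1.    ] need tool shift [-0.0016  0.0002 -0.    ]
```

View pics/w4.png

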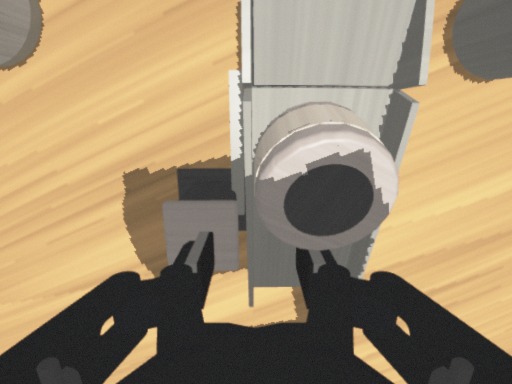

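View pics/s4.png

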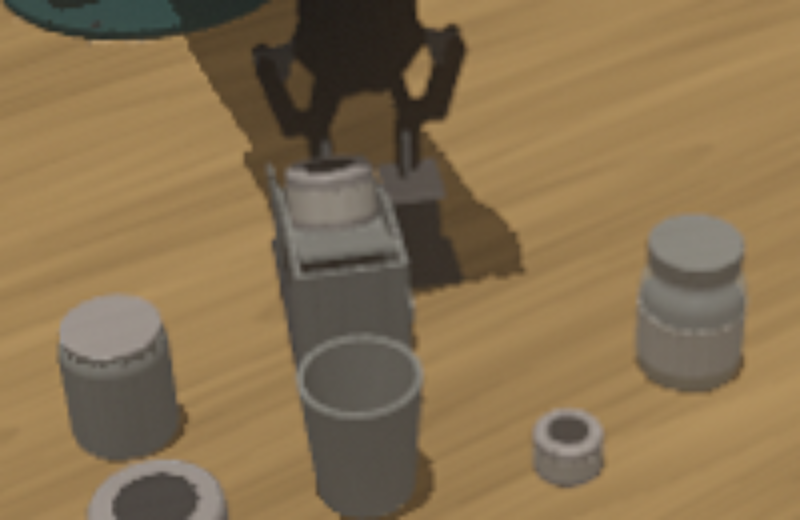

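View pics/t4.png

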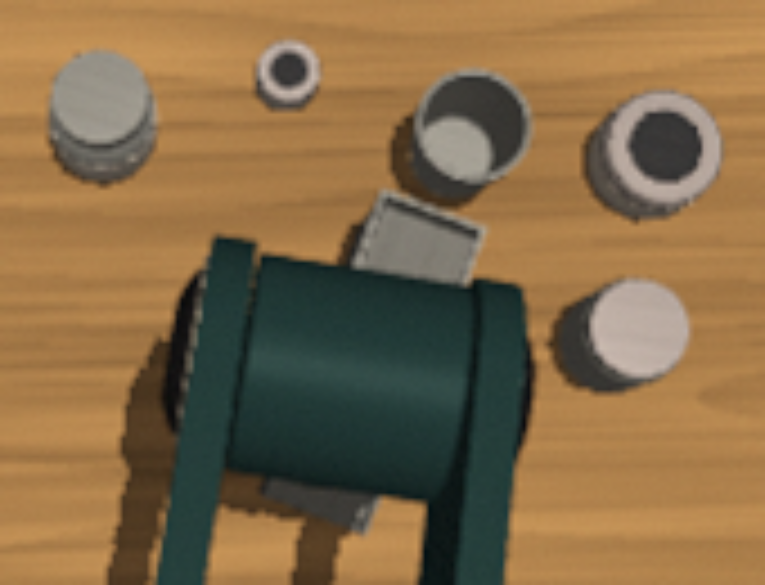

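The tin is caught on the chute against the finger, with the flap tipped up. TCP descent has stalled at 0.0977, 12 mm below contact, while force rises past the spring's 6 N, so the plate is at its stop. I wait and check that everything is at rest.

```bash
python3 -m crank '[[0,0,0,0,0.48],[0,0,0,0,0.48],[0,0,0,0,0.48],[0,0,0,0,0.48],[0,0,0,0,0.48],[0,0,0,0,0.48],[0,0,0,0,0.48],[0,0,0,0,0.48]]'
python3 - <<'E'
from station import bot
import cv2,numpy as np
from h import *
from rel import R,o
im,d=bot.get_image('wrist');cv2.imwrite('pics/w5.png',im)
a=cv2.imread('pics/w4.png');print('diff px',(np.abs(a.astype(int)-im)>25).any(2)[60:260].sum())
c=bot.get_calibration('wrist')
P=pts([(220,210),(190,210),(185,240),(228,232)],c,depth=[d[210,220],d[210,190],d[240,185],d[232,228]]);print('plate z',P[:,2])
p=pts([(328,200)],c,depth=[d[200,328]]);print('tin top disp',(p[:,:2]-o)@R,p[:,2])
print(bot.sense()['ft_force'])
E
```

```text
t: 5.58
position: [0.5045, -0.0726, 0.0977]
eef_rot: [-3.078, 0.627, -0.002]
ft_force: [-8.4, 1.7, 19.4]
grip_width: 0.0439
diff px 2
plate z [0.07412717 0.07391138 0.07333039 0.07470213]
tin top disp [[-0.04125904  0.00091176]] [0.11232599]
[-7.53389727  1.01315259 19.63508778]
```

View pics/w5.png

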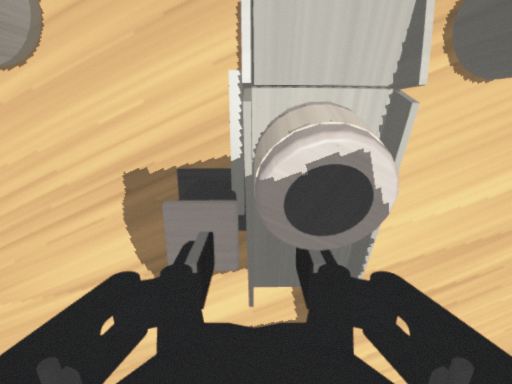

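The image is unchanged since the last look. The plate top measures 74 mm (75 expected), and the tin top centre is at x = -41 mm, 112 mm high, which fits a tin standing on the chute floor. I hand in.

```bash
python3 -c "
from station import bot
print(bot.job_done())"
```

```text
the job is handed in; nothing more can be done
None
```

The job is handed in: one fingertip holds the press plate down, and the tin stands at rest on the chute against the other finger. I found the dispenser in the camera images, set the jaws about 44 mm apart, and pressed straight down with the other finger already in the chute. It took about 5.7 s of the 32 s.

My last checks agreed with each other:
- **Plate:** its top measured about 74 mm high, against 75 mm expected when fully down. The fingertip stopped 12 mm below first contact at about 19 N, more than the spring alone gives.
- **Tin:** its top centre was at x ≈ -41 mm, y ≈ +1 mm and 112 mm high, which fits it standing upright on the chute floor. Wrist pictures about 0.9 s apart showed no movement.
- **Jar, cup and can:** they looked untouched in the scene and top pictures taken just after the press.

- **Sideways force:** the wrist showed about 8 N sideways at the end, probably fingertip friction on the plate, and it stayed steady.
- **Position mismatch:** the camera views agreed on the dispenser's position to about 1.5 mm, within the clearances.

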